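Probe the board, then close the housing on its dowels and hold it shut

ROBOT

A 6-joint arm with a two-finger parallel gripper is mounted at the origin on a cart in front of the work surface, level with it; the furniture and walls round the work are solid. World frame = base frame: x ahead of the robot, y to its left, z up, the work surface at z = 0. Lengths are in m, angles in degrees, forces in N, time in s.
With the tool pointing down it reaches from about 0.4 to 0.825 m from the base axis. Payload 7 kg.
Tool frame: the origin (TCP) lies midway between the tips of the shut fingers; the grasp point (between the pads) lies hold_point_z behind it (hold_point_z is the distance from the TCP to the grasp point, in m); z points along the fingers, y is the line along which they close (so a half turn about z gives the same grasp; the last joint's range is limited). The gripper opens to 88 mm and grips with 3 to 60 N. Pads are 19 mm wide; open, the fingers measure 130 mm over their backs; the gripper's body (78 mm by 193 mm) begins 47 mm behind the grasp point.
Start: joints at [92.309, 20.546, 0.682, 0, -70.136, -16.507], TCP at [0.166, 0.654, 0.227] pointing down, gripper open.
Joint ranges: [-176.03, 176.03], [-82.01, 121.73], [-58.28, 71.71], [-173.87, 95.51], [-174.79, -0.11], [-173.66, 173.66]. Speed limits (degrees/s): [136.94, 136.94, 172.46, 180, 180, 180].

INTERFACE

Orientations are given as [roll, pitch, yaw] about the fixed x, y, z axes, in that order (R = Rz(yaw) Ry(pitch) Rx(roll)).
In Python, from plant import * gives the robot as it stands.
- The arm moves only by the tool step_arm, never from a script. Its argument "steps" is a list that holds one entry, the list of rows, each a list of 6 numbers: the shift along the tool's x, y, z scaled (see below), then the turn, a rotation vector about the tool's x, y, z scaled (see below). In form: [[[tx, ty, tz, wx, wy, wz], ...]]. A call has 1 to 20 rows; each row is the pose to reach, as a shift and turn from the pose commanded when the call began, along the tool's axes at that moment; what a row does not reach only later rows make up. The controller multiplies each number of a shift by 100 mm and each number of a turn by 0.5 rad. A row lasts 1/10 s, in which the tool goes at most 50 mm and 8.59 degrees, less where a joint would pass 70% of its speed; a pose out of reach is approached as far as the arm can. A call with a number of a shift or a turn outside -1 to 1 is refused whole. A call with a gripper value outside its range is refused whole. "jaw" is the closure in counts, from 0 (fully open) to 255 (shut), set as the call begins (left out, the last holds). The fingers move at their own pace and stop on an object; the grip force is fixed at half the most. Time passes only in rows, so rows that repeat a pose let the fingers close. It gives the time, the measured TCP pose, the force, the opening and the grip force at its end, in the units of the state.
- get_obs(): the state, without advancing time (a new reading comes with each control period).
- snapshot(name): name is "scene" or "top" or "wrist"; returns (picture, depth): 400x640x3 uint8, red, green, blue; 400x640 float32, m along the optical axis (not along the pixel's ray), 0 where there is no reading.
- calibration(name): a dict with "mtx" (3x3 intrinsics, pixels), "rvec" (rotation vector, rad) and "tvec" (3), from world to camera coordinates, as OpenCV has them. Camera axes: x right, y down, z forward; pixel columns grow to the right and rows downward; lengths in m; the calibration is good to about 2 mm. A picture is of the moment at which its call begins: read the wrist's pose just before it. calibration takes no time and is no camera call; for the wrist camera it gives the pose at the moment of the call.
- close_job(): hands the job in; it is judged then, once.
The state is a dict: "clock": time; "joint_pos": joint angles; "qvel": joint speeds; "tau": joint torques, N m; "tool_pos": TCP position; "orientation": TCP orientation; "force": force on the tool from outside, world axes, zero at the start; "moment": the same for the moment, N m; "opening": finger opening in m; "gripper_force": force on a finger pad.
Only numpy, scipy, OpenCV 4.12 (cv2) and the standard library are available. Lean on these libraries where they do the work, as an engineer would, in place of code of your own. Each camera call takes 0.05 s, during which the arm holds its last target. There are 200 camera calls.

TASK

Take the yellow test probe from its stand, touch its tip on the board's red-ringed test pad and then on the blue-ringed one, and put the probe back upright in its stand. Then set the upper half of the housing on the lower half's two dowels, with the orange-marked ends together, and press it fully shut against the springy gasket. Finish while holding it pressed shut, for the screws to be put in; leave the tape roll, screwdriver and marker pen where they are.

Things in the scene. Friction and masses are not known exactly. Their poses are not given: they have to be found in the camera images.
- lower_half: Lower half of a small instrument housing: dark grey open tray 116 x 66 x 24 mm, fixed, green board inside. Origin: centre of its underside, on the table; x along the length to the end with orange stripe and orange dowel boss, z up. Walls 7 mm thick; the upper half finally rests on their top face, 24 mm up. A springy black gasket stands 4 mm proud of it (28 mm up). Two steel dowels at x = +45 and -45 mm.
- red_pad (a point): Centre of the top of the red-ringed test pad, a flat brass disc 12 mm in diameter with a red ring round it, 12 mm above the table, at x = +18, y = +11 mm of the lower half.
- blue_pad (a point): Centre of the top of the blue-ringed test pad, the same size, 12 mm above the table, at x = -18, y = -11 mm of the lower half.
- thick_dowel (a point): Point on the axis of the 10 mm dowel (x = +45 mm of the lower half, orange end), level with the wall tops, 24 mm above the table. The dowel ends 43 mm above the table, its last 8 mm tapered to a 2 mm point.
- thin_dowel (a point): Point on the axis of the 6 mm dowel (x = -45 mm), level with the wall tops, 24 mm above the table. It too ends 43 mm above the table, the last 8 mm tapered.
- gasket (a joint): How far the gasket is pressed down (m): 0 free and 4 mm proud, 0.004 when the housing is shut. It takes about 4 N to start and 12 N in all to shut, of which the upper half's weight gives about 2.5 N; the upper half rises 3 to 4 mm again when not held down.
- upper_half: Upper half, loose, about 0.25 kg, right way up on the table: blue flange 116 x 66 x 12 mm with a silver finned heat sink 60 (x) x 40 (y) x 28 mm on its middle (flat solid sides; 40 mm high overall). Origin: centre of the underside; x to the orange-marked end, z up. Grasp the heat sink across its 40 mm. Shut, its origin is 24 mm above the lower half's and the axes agree.
- thick_hole (a point): Centre, at the flange's underside, of the upper half's 12 mm through hole (x = +45 mm, orange end) for the thick dowel; rim chamfered 2 mm.
- thin_hole (a point): Centre, at the flange's underside, of the upper half's 8 mm through hole (x = -45 mm) for the thin dowel; rim chamfered 2 mm.
- probe: Loose test probe, 126 mm long, 70 g, upright in its stand, tip down. Origin at the tip end (pin out), z up along it. Brass spring pin (0 to 12 mm), steel nose tapering to a 13 mm barrel, black 22 mm collar from 56 to 60 mm, round yellow handle of 14 mm diameter from 60 to 126 mm. Grasp the handle from above about 92 mm from the tip.
- probe_tip (a point): The very end of the probe's 4 mm thick spring pin; moves with the pin, which gives up to 6 mm at about 0.6 N + 0.6 N per mm.
- probe_collar (a point): Point on the probe's axis at the underside of its collar, 56 mm from the tip; it rests on the top of the stand.
- probe_stand: Probe stand fixed to the table: a dark 64 x 64 x 10 mm foot with an upright black tube, 29 mm outside and 17 mm inside diameter, open at the top, 62 mm high overall. Origin on the table under the tube's axis. With the probe home, its collar rests on the tube's rim and its tip is 6 mm above the table.
- stand_top (a point): Centre of the tube's mouth, 62 mm above the table.
- tape_blue: Roll of blue tape lying flat, 38 mm across, 15 mm high, a bystander.
- screwdriver: Small screwdriver with orange-red handle, 144 mm long, 17 mm thick, lying near the table's front edge, a bystander.
- marker_pen: White marker pen with a dark blue cap, 132 mm long, 17 mm thick, lying near the table's front edge, a bystander.
There are look-alikes about, which are no part of the job. Leave any purple look-alike of the probe_stand alone.

How it is judged:
By the outcome, as a careful person would: the job done as asked, in the order asked, and still so for the second after the job is handed in, while the arm keeps its last pose, push and grip.
It also fails if it takes over 64 s, if anything falls off the work surface, if the arm or the gripper's body presses on something with over 40 N, if the wrist force passes 120 N, or if a joint passes its speed limit or range.

## Working session

There is one attempt and no reset: what is moved stays moved. The work goes in short steps, Python scripts to look and compute and a tool call to move; the robot and the scene stay as the last step left them, time stands still between calls to the robot, and variables do not carry over. Pictures are saved under pics/ and viewed, at most 13 in all, crops included, and the job is handed in when it is done.

Besides the shell and the picture viewer there is one more tool, called as a command line: name --argument value ..., lists and objects as JSON in quotes. step_arm: Moves the arm, as the interface text tells. Its arguments: {"type":"object","properties":{"steps":{"type":"array","items":{"type":"array","items":{"type":"array","items":{"type":"number","minimum":-1,"maximum":1}}}},"jaw":{"type":"number"}},"required":["steps"]}

```bash
mkdir -p pics; cat > h.py <<'E'
from plant import *
import numpy as np, cv2
from scipy.spatial.transform import Rotation as R
def cal(n):
    c=calibration(n); Rm=cv2.Rodrigues(np.array(c["rvec"],float))[0]; return np.array(c["mtx"],float),Rm,np.array(c["tvec"],float).ravel()
def ray(C,uv,z):
    K,Rm,t=C; d=Rm.T@np.linalg.solve(K,[uv[0],uv[1],1.]); o=-Rm.T@t
    return o+d*(z-o[2])/d[2]
def proj(C,p):
    K,Rm,t=C; q=K@(Rm@np.array(p,float)+t); return q[:2]/q[2]
def cloud(C,d):
    K,Rm,t=C; v,u=np.mgrid[:d.shape[0],:d.shape[1]]
    P=np.stack([(u-K[0,2])/K[0,0]*d,(v-K[1,2])/K[1,1]*d,d],-1)
    return (P-t)@Rm
def save(n,p,s=1.,box=None):
    if box: p=p[box[1]:box[3],box[0]:box[2]]
    cv2.imwrite("pics/"+n+".png",cv2.resize(p[...,::-1],None,fx=s,fy=s,interpolation=cv2.INTER_CUBIC))
def pose():
    o=get_obs(); return np.array(o["tool_pos"]),R.from_euler("xyz",o["orientation"],degrees=True)
def rel(target,rpy=None):
    p,r=pose(); t=r.inv().apply(np.array(target)-p)/0.1
    w=np.zeros(3)
    if rpy is not None: w=(r.inv()*R.from_euler("xyz",rpy,degrees=True)).as_rotvec()/0.5
    return np.round(np.r_[t,w],4)
E
python3 - <<'E'
from h import *
import plant; print([x for x in dir(plant) if not x.startswith('_')])
print(get_obs())
for n in("scene","top"):
    C=cal(n);p,d=snapshot(n);save(n+"0",p,1.25);np.savez("/tmp/%s.npz"%n,p=p,d=d); print(n,-C[1].T@C[2])
try: print(hold_point_z)
except Exception as e: print(e)
E
```

```text
['PlanningError', 'calibration', 'close_job', 'get_obs', 'hold_point_z', 'snapshot']
{'clock': 0.0, 'joint_pos': array([ 9.23092705e+01,  2.05923238e+01,  6.34487375e-01, -1.86105646e-02,
       -7.01366043e+01, -1.65071533e+01]), 'qvel': array([-0.03996251,  0.02536608,  0.03671643,  0.18409195,  0.03964918,
       -0.06780601]), 'tau': array([ 1.57304448e-04, -5.82718956e+01,  2.93048841e+01,  6.99746355e+00,
        6.73916191e-03, -1.53012897e-04]), 'tool_pos': array([0.1654708 , 0.6539046 , 0.22562283]), 'orientation': array([ 1.79904480e+02, -1.00622607e-02, -1.42042123e+01]), 'force': array([-0.23516577, -0.21738808,  0.10606869]), 'moment': array([-0.00742787,  0.0049525 ,  0.00714346]), 'gripper_force': 0.0, 'opening': 0.08751593229436354}
scene [-0.08997163 -0.53673284  0.78349478]
top [ 0.37122014 -0.02465681  0.92801741]
0.0188
```

View pics/scene0.png

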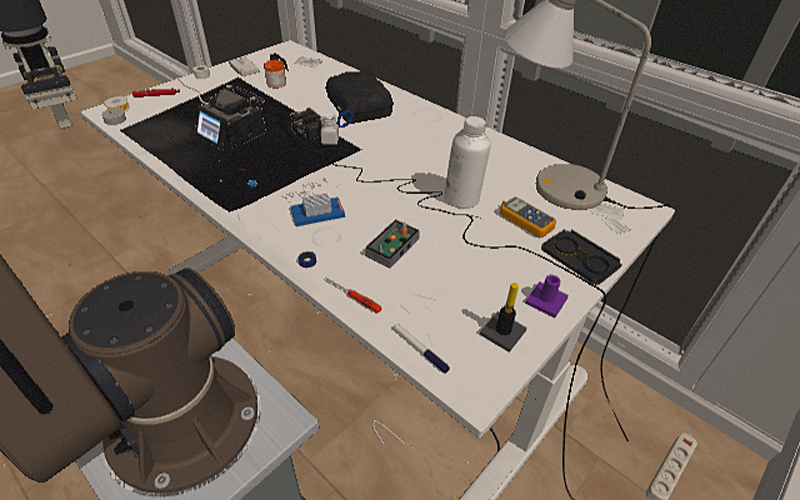

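View pics/top0.png

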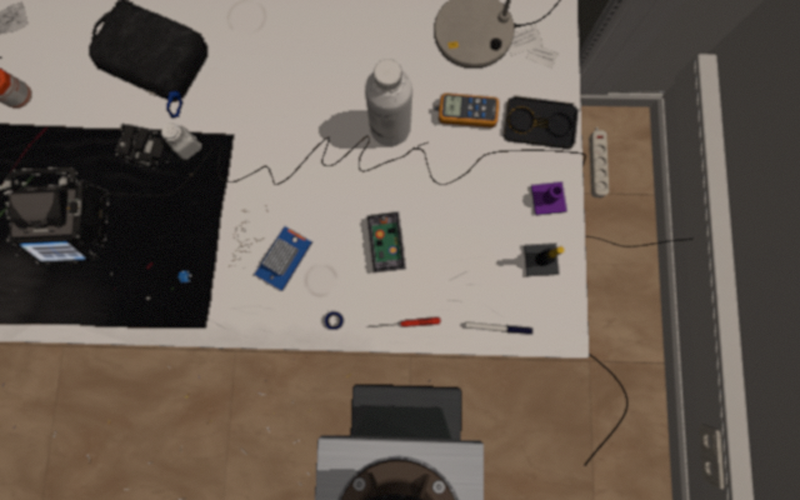

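The scene view shows the yellow probe in the dark stand (508,310), a purple look-alike stand (547,295), the lower half (393,243), the upper half (318,208), tape (307,259), screwdriver (355,295) and pen (420,348). In the top view these are at (545,255), (549,197), (386,240), (284,258), (333,320), (420,322) and (497,328).
Candidates for the probe and stand are the dark stand with the yellow probe at top (545,255) and the purple stand at (549,197). I choose the dark one.

```bash
python3 - <<'E'
from h import *
for n in("scene","top"):
    z=np.load("/tmp/%s.npz"%n);p,d=z["p"],z["d"];C=cal(n);P=cloud(C,d)
    hsv=cv2.cvtColor(p,cv2.COLOR_RGB2HSV)
    ok=(d>0)
    on=ok&(P[...,0]>.25)&(P[...,0]<.9)&(P[...,1]<.35)&(P[...,1]>-.55)&(P[...,2]>-.01)&(P[...,2]<.2)
    def rep(name,m):
        nn,l,s,c=cv2.connectedComponentsWithStats(m.astype(np.uint8))
        for i in range(1,nn):
            if s[i,4]>=12:
                q=P[l==i]; print(n,name,c[i].round(1),s[i,4],"med",np.median(q,0).round(4),"zmax",np.percentile(q[:,2],97).round(3), "rect",[np.round(x,1) for x in cv2.minAreaRect(np.argwhere(l==i)[:,::-1].astype(np.float32))[:2]])
    H,S,V=[hsv[...,i].astype(int) for i in range(3)]
    rep("yellow",on&(H>20)&(H<35)&(S>150)&(V>80))
    rep("blue",on&(H>100)&(H<125)&(S>130)&(V>60))
    rep("orange",on&(H>=0)&(H<18)&(S>130)&(V>120))
    rep("dark",on&(V<75)&(P[...,1]<.12)&(P[...,0]<.62)&(P[...,0]>.3))
p1=np.load("/tmp/top.npz")["p"];p2=np.load("/tmp/scene.npz")["p"]
a=cv2.resize(p1[130:260,190:470],None,fx=2.8,fy=2.2)
b=cv2.resize(p2[140:280,220:470],(784,300))
save("crop1",np.vstack([a,b]))
E
```

```text
scene yellow [409.8 235.6] 106 med [ 0.501  -0.2779  0.1105] zmax 0.132 rect [array([409.5, 235.6]), array([ 6.1, 19.4])]
scene yellow [406.6 247.6] 14 med [ 0.4997 -0.278   0.0713] zmax 0.076 rect [array([406.3, 247.7]), array([5.3, 2.7])]
scene blue [252.9 171.1] 380 med [0.4747 0.2324 0.0108] zmax 0.014 rect [array([254. , 168.8]), array([16.3, 40.9])]
scene blue [245.4 208.9] 44 med [0.3643 0.1235 0.0117] zmax 0.016 rect [array([244.6, 208.5]), array([12.4,  9.4])]
scene orange [435.8 185.5] 24 med [ 0.7979 -0.1851  0.0103] zmax 0.022 rect [array([437.4, 184.3]), array([ 4.5, 13.9])]
scene orange [323.1 185.2] 19 med [0.574  0.0415 0.0176] zmax 0.022 rect [array([323. , 185.5]), array([5., 4.])]
scene orange [314.1 189.4] 14 med [0.5493 0.0529 0.0109] zmax 0.013 rect [array([314. , 189.5]), array([3., 4.])]
scene orange [291.8 240.1] 122 med [ 0.3724 -0.0402  0.0144] zmax 0.018 rect [array([291.5, 239.8]), array([30. ,  5.4])]
scene dark [312.1 196.2] 398 med [0.5096 0.0297 0.0186] zmax 0.029 rect [array([313.2, 194.3]), array([24.7, 43.8])]
scene dark [309.3 192.1] 19 med [0.531
[... 783 characters left out ...]
)]
top orange [379.7  93.5] 114 med [ 0.7941 -0.1439  0.0266] zmax 0.03 rect [array([376.7,  93.3]), array([18.2, 47.3])]
top orange [303.5 186.9] 27 med [0.5508 0.0515 0.0131] zmax 0.015 rect [array([303.5, 187. ]), array([4.9, 4.9])]
top orange [335.7 257.1] 99 med [ 0.3771 -0.0264  0.0163] zmax 0.02 rect [array([336., 257.]), array([ 4.3, 30.2])]
top dark [308.  193.5] 732 med [0.5333 0.042  0.0145] zmax 0.03 rect [array([308. , 193.3]), array([44.8, 25.4])]
top dark [432.2 207.5] 594 med [ 0.5013 -0.2658  0.0114] zmax 0.101 rect [array([432.3, 207.6]), array([23.5, 26. ])]
top dark [415.1 263.5] 92 med [ 0.366  -0.2264  0.0145] zmax 0.018 rect [array([415.5, 263.5]), array([19.3,  4.6])]
```

View pics/crop1.png

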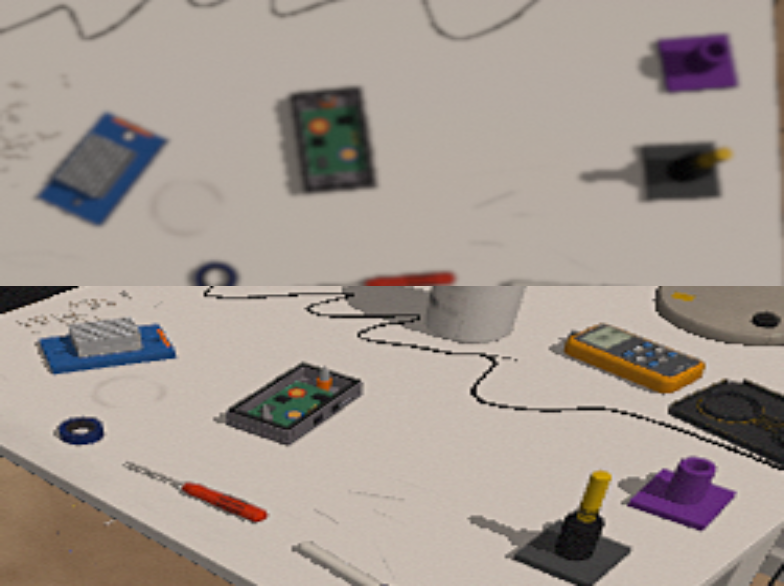

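The crop confirms the choice: the yellow probe stands in the dark stand at top (545,255), and the purple stand beside it is empty. I'm heading over the upper half on the way.

step_arm --steps '[[[0.3,0.27,-0.1,0,0,0],[0.65,0.6,-0.2,0,0,0],[1,0.9,-0.3,0,0,0]]]'

```text
clock: 0.4
tool_pos: [0.2407, 0.5409, 0.256]
orientation: [179.9, -0.0, -14.1]
force: [-0.5, -0.1, 0.4]
opening: 0.0879
gripper_force: 0.0
```

step_arm --steps '[[[0.34,0.3,-0.1,0,0,0],[0.67,0.6,-0.2,0,0,0],[1,0.9,-0.3,0,0,0]]]'

```text
clock: 0.7
tool_pos: [0.3159, 0.4289, 0.2867]
orientation: [180.0, 0.0, -14.2]
force: [1.0, 1.5, 0.9]
opening: 0.0874
gripper_force: 0.0
```

step_arm --steps '[[[0.34,0.3,-0.1,0,0,0],[0.67,0.6,-0.2,0,0,0],[1,0.9,-0.2,0,0,0]]]'

```text
clock: 1.0
tool_pos: [0.3911, 0.3177, 0.308]
orientation: [-179.9, -0.1, -14.2]
force: [0.6, 1.1, -0.1]
opening: 0.0878
gripper_force: 0.0
```

step_arm --steps '[[[0.34,0.3,0,0,0,0],[0.67,0.6,0,0,0,0],[1,0.9,0,0,0,0],[1,0.9,0,0,0,0],[1,0.9,0,0,0,0]]]'

```text
clock: 1.5
tool_pos: [0.4653, 0.2061, 0.3062]
orientation: [180.0, 0.0, -14.4]
force: [-1.2, 0.9, -0.2]
opening: 0.0875
gripper_force: 0.0
```

```bash
python3 - <<'E'
from h import *
C=cal("wrist");p,d=snapshot("wrist");o=get_obs();np.savez("/tmp/w1.npz",p=p,d=d,K=C[0],R=C[1],t=C[2]);save("w1",p)
print(-C[1].T@C[2],C[1],C[0],o["tool_pos"],o["orientation"],o["clock"],o["force"])
for P in([.475,.24,.0],[.53,.045,.0]):print(proj(C,P))
E
```

```text
[0.54101821 0.18676501 0.46363024] [[-2.47315711e-01 -9.68934930e-01  1.99565262e-04]
 [-9.26975474e-01  2.36665718e-01  2.91042622e-01]
 [-2.82048593e-01  7.17944210e-02 -9.56710067e-01]] [[280.57879731   0.         323.61290138]
 [  0.         280.57879731 200.04614174]
 [  0.           0.           1.        ]] [0.46500383 0.20695295 0.30628056] [ 1.79985665e+02  2.61742201e-02 -1.42706294e+01] 1.55 [-0.9490039   0.66893986  0.24349852]
[302.33089529 163.2338787 ]
[413.60181848  98.306729  ]
```

View pics/w1.png

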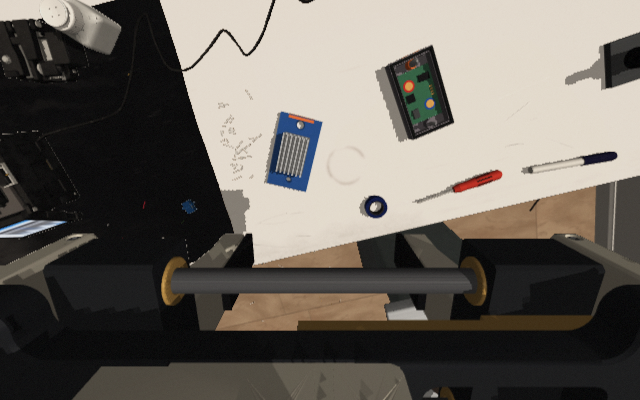

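The wrist view shows the upper half at (294,152) with its orange end up at (300,118), the lower half at (420,92) with the red pad at (408,87) and blue pad at (430,104), and the stand's foot at the right edge.

```bash
cat >> h.py <<'E'
def rectpose(C,m,z):
    cs,_=cv2.findContours(m.astype(np.uint8),cv2.RETR_EXTERNAL,cv2.CHAIN_APPROX_NONE)
    c=max(cs,key=cv2.contourArea).reshape(-1,2)
    w=np.array([ray(C,q,z)[:2] for q in c],np.float32)
    (cx,cy),s,a=cv2.minAreaRect((w*1000).astype(np.float32))
    return (round(cx,1),round(cy,1)),np.round(s,1),round(a,1)
def hsvm(p,box,h0,h1,s0,v0,v1=256):
    h=cv2.cvtColor(p,cv2.COLOR_RGB2HSV).astype(int); m=(h[...,0]>=h0)&(h[...,0]<=h1)&(h[...,1]>=s0)&(h[...,2]>=v0)&(h[...,2]<v1)
    k=np.zeros_like(m);k[box[1]:box[3],box[0]:box[2]]=1; return m&k
def cen(m):
    return np.argwhere(m)[:,::-1].mean(0)
E
python3 - <<'E'
from h import *
z=np.load("/tmp/w1.npz");p=z["p"];C=(z["K"],z["R"],z["t"])
b=hsvm(p,(255,100,330,200),100,125,110,40);o=hsvm(p,(255,100,330,200),0,20,120,100)
print("upper flange",rectpose(C,b|o,.012),"orange",ray(C,cen(o),.012))
g=cv2.cvtColor(p,cv2.COLOR_RGB2HSV)
sub=g[108:195,260:325]; s=(sub[...,1]<70)
P=cloud(C,z["d"]); hs=(P[...,2]>.034)&(P[...,2]<.045); k=np.zeros_like(hs);k[100:200,255:330]=1
print("sink",rectpose(C,hs&k,.04), np.median(P[hs&k],0))
D=(g[...,2]<90);k=np.zeros_like(D);k[40:145,386:460]=1
P3=(P[...,2]>.012)&(P[...,2]<.06)&k
print("lower by depth",rectpose(C,cv2.morphologyEx(P3.astype(np.uint8),cv2.MORPH_CLOSE,np.ones((3,3))),.028))
print("pads",[ray(C,cen(hsvm(p,bx,0,20,120,100)),.012) for bx in((400,78,416,96),)])
print([ray(C,cen(hsvm(p,bx,10,30,120,100)),.012) for bx in((423,96,437,112),)])
E
```

```text
upper flange ((496.4, 248.0), array([ 65.3, 114.4]), 61.6) orange [0.54418256 0.22231564 0.012     ]
sink ((504.7, 263.9), array([ 3.3, 58.9]), 61.4) [0.49661806 0.24829775 0.03939051]
lower by depth ((532.9, 42.8), array([114.9,  68.1]), 8.9)
pads [array([0.5495278, 0.0534859, 0.012    ])]
[array([0.51748532, 0.02598915, 0.012     ])]
```

step_arm --steps '[[[0.2,0.35,0,0,0,0],[0.4,0.7,0,0,0,0],[0.6,1,0,0,0,0],[0.6,1,0,0,0,0]]]'

```text
clock: 1.95
tool_pos: [0.4989, 0.094, 0.3065]
orientation: [180.0, 0.0, -14.3]
force: [-0.3, 0.9, 0.2]
opening: 0.0877
gripper_force: 0.0
```

```bash
python3 - <<'E'
from h import *
C=cal("wrist");p,d=snapshot("wrist");np.savez("/tmp/w2.npz",p=p,d=d,K=C[0],R=C[1],t=C[2])
print(pose()[0],get_obs()["clock"],proj(C,[.53,.045,.02]),proj(C,[.5,-.275,.0]))
E
```

```text
[0.49865167 0.09524974 0.30643172] 2.0 [349.23184242 138.99381153] [551.41513835 105.77508397]
```

```bash
python3 - <<'E'
from h import *
z=np.load("/tmp/w2.npz");p=z["p"];C=(z["K"],z["R"],z["t"])
P=cloud(C,z["d"]); c=proj(C,[.533,.042,.02]).astype(int); print(c)
k=np.zeros(p.shape[:2],bool);k[c[1]-65:c[1]+65,c[0]-55:c[0]+55]=1
P3=(P[...,2]>.012)&(P[...,2]<.06)&k
print("lower by depth",rectpose(C,cv2.morphologyEx(P3.astype(np.uint8),cv2.MORPH_CLOSE,np.ones((3,3))),.024))
for n,q in(("red",[.5495,.0535,.012]),("blue",[.5175,.026,.012])):
    u=proj(C,q).astype(int); bx=(u[0]-12,u[1]-12,u[0]+12,u[1]+12)
    h=cv2.cvtColor(p,cv2.COLOR_RGB2HSV).astype(int)
    for nm,m in(("warm",hsvm(p,bx,0,30,110,100)),("bl",hsvm(p,bx,100,130,80,60))):
        if m.any(): print(n,nm,m.sum(),ray(C,cen(m),.012).round(4))
# probe & stand
u=proj(C,[.5,-.275,.13]).astype(int);print(u)
y=hsvm(p,(u[0]-60,0,640,u[1]+60),20,35,140,80);print(y.sum(),P[y].mean(0) if y.any() else '')
if y.any(): print(ray(C,cen(y),.10))
save("w2c",p,3,(max(c[0]-70,0),c[1]-70,c[0]+70,c[1]+70))
E
```

```text
[350 136]
lower by depth ((533.1, 39.7), array([116.1,  65.7]), 8.8)
red warm 100 [0.5495 0.0531 0.012 ]
blue warm 37 [0.5174 0.0259 0.012 ]
blue bl 36 [0.5177 0.027  0.012 ]
[641 102]
46 [ 0.50597912 -0.26934098  0.13118648]
[ 0.4995603  -0.30160042  0.1       ]
```

View pics/w2c.png

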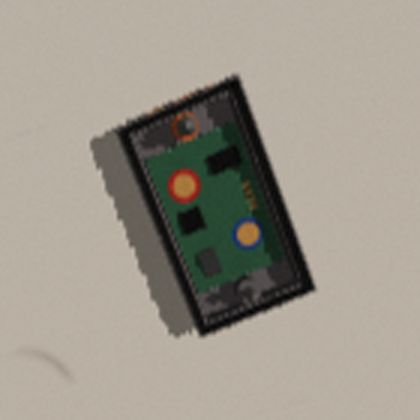

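step_arm --steps '[[[0.1,0.35,0,0,0,0],[0.2,0.7,0,0,0,0],[0.3,1,0,0,0,0]]]'

```text
clock: 2.3
tool_pos: [0.503, -0.0081, 0.3066]
orientation: [-180.0, -0.0, -14.0]
force: [0.2, 0.3, -0.2]
opening: 0.0875
gripper_force: 0.0
```

step_arm --steps '[[[0.1,0.35,0,0,0,0],[0.2,0.7,0,0,0,0],[0.3,1,0,0,0,0],[0.3,1,0,0,0,0],[0.3,1,0,0,0,0]]]'

```text
clock: 2.8
tool_pos: [0.508, -0.1121, 0.3063]
orientation: [-180.0, 0.0, -14.2]
force: [-0.5, 0.4, -0.1]
opening: 0.0877
gripper_force: 0.0
```

```bash
python3 - <<'E'
from h import *
C=cal("wrist");p,d=snapshot("wrist");np.savez("/tmp/w3.npz",p=p,d=d,K=C[0],R=C[1],t=C[2])
P=cloud(C,d);print(pose()[0],get_obs()["clock"])
u=proj(C,[.5,-.275,.13]).astype(int);print(u)
y=hsvm(p,(u[0]-60,0,u[0]+60,u[1]+60),20,35,120,60);print(y.sum())
top=y&(P[...,2]>.127)&(P[...,2]<.14)
print("top face",top.sum(),ray(C,cen(top),.132),P[top].mean(0)); print(P[y&(P[...,2]>.05)].mean(0), np.percentile(P[y][:,2],[2,98]))
k=np.zeros_like(y);k[u[1]-90:u[1]+110,u[0]-90:u[0]+90]=1
f=(P[...,2]>.006)&(P[...,2]<.07)&k&(P[...,1]<-.22)&(P[...,1]>-.33)&(P[...,0]<.56)
print("foot",rectpose(C,f&(P[...,2]<.02),.01))
print(rel([.502,-.275,.2]))
E
```

```text
[ 0.50794903 -0.11171617  0.30639425] 2.85
[458 155]
128
top face 95 [ 0.50657501 -0.27270121  0.132     ] [ 0.50638934 -0.27302672  0.13122814]
[ 0.50829039 -0.27188709  0.12888427] [0.09023165 0.13281983]
foot ((505.2, -272.6), array([64.1, 64.8]), 4.2)
[0.3415 1.5981 1.0635 0.     0.     0.    ]
```

The crop shows the lower half with its orange boss at (185,127), the red pad at (184,186) and the blue pad at (248,234). Next is the probe.

step_arm --steps '[[[0.1,0.4,0,0,0,0],[0.2,0.8,0,0,0,0],[0.2,0.9,0.2,0,0,0]]]'

```text
clock: 3.15
tool_pos: [0.507, -0.2063, 0.2886]
orientation: [180.0, -0.3, -14.1]
force: [-0.1, 0.7, -0.8]
opening: 0.0875
gripper_force: 0.0
```

step_arm --steps '[[[0.1,0.35,0.2,0,0,0],[0.175,0.665,0.6,0,0,0],[0.175,0.665,0.8,0,0,0],[0.175,0.665,0.8,0,0,0],[0.175,0.665,0.8,0,0,0]]]'

```text
clock: 3.65
tool_pos: [0.5066, -0.2729, 0.2072]
orientation: [180.0, -0.0, -14.1]
force: [-0.0, 0.1, 1.7]
opening: 0.0878
gripper_force: 0.0
```

```bash
python3 - <<'E'
from h import *
C=cal("wrist");p,d=snapshot("wrist");P=cloud(C,d);print(pose()[0],get_obs()["clock"])
u=proj(C,[.506,-.2727,.13]).astype(int);print(u)
y=hsvm(p,(u[0]-60,0,u[0]+60,u[1]+60),20,35,120,60)
top=y&(P[...,2]>.127)&(P[...,2]<.14)
print("top face",top.sum(),ray(C,cen(top),.132))
print(rel([.506,-.2727,.0792]))
E
```

```text
[ 0.50706109 -0.27297498  0.20814259] 3.7
[323 208]
top face 170 [ 0.50703562 -0.27411629  0.132     ]
[-1.3500e-02 -6.0000e-04  1.2894e+00  0.0000e+00  0.0000e+00  0.0000e+00]
```

step_arm --steps '[[[0,0,0.3,0,0,0],[0,0,0.65,0,0,0],[0,0.005,1,0,0,0]]]'

```text
clock: 4.0
tool_pos: [0.5078, -0.2736, 0.1083]
orientation: [-180.0, -0.3, -14.1]
force: [0.8, -0.3, -0.0]
opening: 0.0877
gripper_force: 0.0
```

step_arm --steps '[[[0,0,0.2,0,0,0],[0,0,0.29,0,0,0],[0,0,0.29,0,0,0],[0,0,0.29,0,0,0]]]'

```text
clock: 4.4
tool_pos: [0.5072, -0.2743, 0.0794]
orientation: [180.0, -0.2, -14.1]
force: [-0.4, -0.1, -0.1]
opening: 0.0874
gripper_force: 0.0
```

step_arm --steps '[[[0,0,0,0,0,0],[0,0,0,0,0,0],[0,0,0,0,0,0],[0,0,0,0,0,0],[0,0,0,0,0,0],[0,0,0,0,0,0],[0,0,0,0,0,0],[0,0,0,0,0,0]]]' --jaw 255

```text
clock: 5.2
tool_pos: [0.5056, -0.2744, 0.0775]
orientation: [180.0, 0.0, -14.2]
force: [-0.4, -0.3, 1.0]
opening: 0.0289
gripper_force: 0.0
```

step_arm --steps '[[[0,0,0,0,0,0],[0,0,0,0,0,0],[0,0,0,0,0,0],[0,0,0,0,0,0],[0,0,0,0,0,0]]]'

```text
clock: 5.7
tool_pos: [0.5056, -0.2744, 0.0775]
orientation: [180.0, 0.0, -14.2]
force: [0.2, -0.9, -0.5]
opening: 0.0134
gripper_force: 30.0
```

step_arm --steps '[[[0,0,-0.1,0,0,0],[0,0,-0.3,0,0,0],[0,0,-0.6,0,0,0],[0,0,-0.8,0,0,0],[0,0,-0.95,0,0,0],[0,0,-0.95,0,0,0],[0,0,-0.95,0,0,0]]]'

```text
clock: 6.4
tool_pos: [0.5056, -0.2743, 0.1728]
orientation: [-180.0, -0.0, -14.2]
force: [-0.8, 0.5, -1.7]
opening: 0.0134
gripper_force: 30.0
```

```bash
python3 - <<'E'
from h import *
o=get_obs();print(o["tool_pos"],o["opening"],o["gripper_force"],o["force"],o["clock"])
c=np.array([.5332,.0397]);a=np.deg2rad(9.);M=np.array([[np.cos(a),-np.sin(a)],[np.sin(a),np.cos(a)]])
for n,l in(("red",[.018,.011]),("blue",[-.018,-.011])): q=c+M@l;print(n,q,rel([*q,o["tool_pos"][2]]))
for n in("scene","wrist"):
    C=cal(n);p,d=snapshot(n);P=cloud(C,d);save("pr_"+n,p)
    u=proj(C,o["tool_pos"]).astype(int)
    y=hsvm(p,(u[0]-40,max(u[1]-60,0),u[0]+40,u[1]+60),20,35,120,60);print(n,u,y.sum(), P[y].mean(0), np.percentile(P[y][:,2],[3,97]))
E
```

```text
[ 0.50559608 -0.27432758  0.17283128] 0.013390594407898745 29.99417245388031 [-0.75029816  0.47937454 -1.65801758] 6.4
red [0.54925761 0.05338039] [-3.811e-01 -3.284e+00  8.000e-04  0.000e+00  0.000e+00  0.000e+00]
blue [0.51714239 0.02601961] [-6.2530e-01 -2.9399e+00  5.0000e-04  0.0000e+00  0.0000e+00  0.0000e+00]
scene [414 213] 108 [ 0.48910665 -0.2860004   0.23503768] [0.1619805 0.2709453]
wrist [323 246] 889 [ 0.50934436 -0.27532198  0.20657817] [0.18006026 0.22679302]
```

step_arm --steps '[[[-0.05,-0.3,0,0,0,0],[-0.1,-0.65,0,0,0,0],[-0.12,-1,0,0,0,0]]]'

```text
clock: 6.8
tool_pos: [0.5176, -0.1737, 0.1714]
orientation: [180.0, 0.1, -14.3]
force: [0.9, -0.2, -1.3]
opening: 0.0132
gripper_force: 30.0
```

step_arm --steps '[[[-0.05,-0.35,0,0,0,0],[-0.1,-0.65,0,0,0,0],[-0.12,-1,0,0,0,0]]]'

```text
clock: 7.1
tool_pos: [0.5306, -0.0736, 0.1716]
orientation: [180.0, 0.1, -14.2]
force: [0.4, -0.7, -0.9]
opening: 0.0138
gripper_force: 30.0
```

step_arm --steps '[[[-0.05,-0.35,0,0,0,0],[-0.1,-0.65,0,0,0,0],[-0.14,-1,0,0,0,0]]]'

```text
clock: 7.4
tool_pos: [0.5416, 0.0267, 0.1716]
orientation: [179.9, 0.1, -14.2]
force: [0.9, -0.2, -0.3]
opening: 0.0134
gripper_force: 30.0
```

step_arm --steps '[[[0,-0.2,0.1,0,0,0],[0,-0.285,0.3,0,0,0],[0,-0.285,0.4,0,0,0],[0,-0.285,0.4,0,0,0],[0,-0.285,0.4,0,0,0]]]'

```text
clock: 7.9
tool_pos: [0.5492, 0.0526, 0.1324]
orientation: [179.9, 0.0, -14.2]
force: [0.7, 0.6, -0.4]
opening: 0.0136
gripper_force: 30.0
```

```bash
python3 - <<'E'
from h import *
o=get_obs();t=np.array(o["tool_pos"]);print(t,o["clock"])
ims=[]
for n in("scene","top"):
    C=cal(n);p,d=snapshot(n);np.savez("/tmp/%s2.npz"%n,p=p,d=d)
    tip=[t[0],t[1],t[2]-.0715];u=proj(C,tip);print(n,"exp tip",u,"red",proj(C,[.5493,.0534,.012]),"collar",proj(C,[t[0],t[1],t[2]-.0155]))
    i=u.astype(int);ims.append(cv2.resize(p[i[1]-35:i[1]+35,i[0]-45:i[0]+45],(450,350),interpolation=cv2.INTER_CUBIC)); print(i-[45,35])
save("tip",np.hstack(ims),.88)
E
```

```text
[0.54920568 0.05264143 0.13243989] 7.9
scene exp tip [314.17456644 175.34417847] red [313.75989937 188.73223632] collar [314.46716399 158.8473266 ]
[269 140]
top exp tip [301.82377872 183.74220343] red [303.10112578 187.61313797] collar [299.7977344 178.7048979]
[256 148]
```

View pics/tip.png

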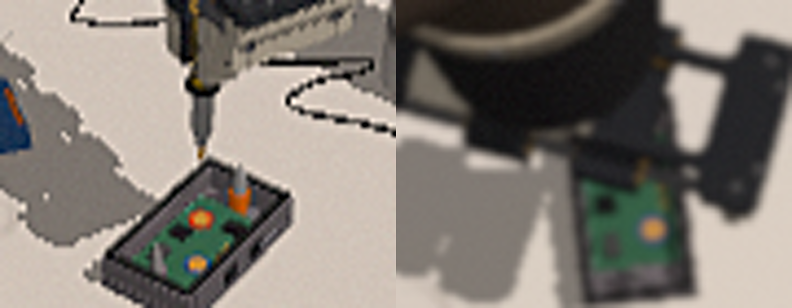

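The left half of the image shows the probe tip at (202,157), within 1 px of the expected position, above the red pad at (201,219). Touching it now.

step_arm --steps '[[[0,-0.007,0.15,0,0,0],[0,-0.007,0.35,0,0,0],[0,-0.007,0.45,0,0,0],[0,-0.007,0.5,0,0,0],[0,-0.007,0.525,0,0,0],[0,-0.007,0.525,0,0,0],[0,-0.007,0.525,0,0,0]]]'

```text
clock: 8.7
tool_pos: [0.55, 0.0541, 0.0808]
orientation: [-180.0, -0.0, -14.2]
force: [-0.6, -1.0, 2.0]
opening: 0.0133
gripper_force: 30.0
```

```bash
python3 - <<'E'
from h import *
o=get_obs();t=np.array(o["tool_pos"]);print(t,o["force"],t[2]-.0715,rel([.5171,.0260,t[2]]))
E
```

```text
[0.54995128 0.05406089 0.0808306 ] [-0.60779278 -1.04901452  2.00732463] 0.009330603336526258 [-0.2497  0.3526 -0.0004  0.      0.      0.    ]
```

step_arm --steps '[[[0,0,-0.15,0,0,0],[0,0,-0.3,0,0,0],[-0.12,0.18,-0.3,0,0,0],[-0.25,0.35,-0.3,0,0,0],[-0.25,0.35,-0.3,0,0,0],[-0.25,0.35,-0.15,0,0,0],[-0.25,0.35,-0.05,0,0,0],[-0.25,0.35,0,0,0,0],[-0.25,0.35,0,0,0,0],[-0.25,0.35,0,0,0,0]]]'

```text
clock: 9.7
tool_pos: [0.5171, 0.0264, 0.0803]
orientation: [180.0, -0.0, -14.2]
force: [-0.1, 0.3, 1.5]
opening: 0.0134
gripper_force: 30.0
```

```bash
python3 - <<'E'
from h import *
o=get_obs();t=np.array(o["tool_pos"]);print(t,o["force"])
C=cal("scene");p,d=snapshot("scene");u=proj(C,[.5171,.026,.012]).astype(int);print(u,proj(C,[t[0],t[1],.012]));save("blue",p,5,(u[0]-50,u[1]-45,u[0]+50,u[1]+35))
E
```

```text
[0.51711465 0.02643746 0.08031296] [-0.13354484  0.30101401  1.51367845]
[312 199] [312.83755992 198.97628758]
```

View pics/blue.png

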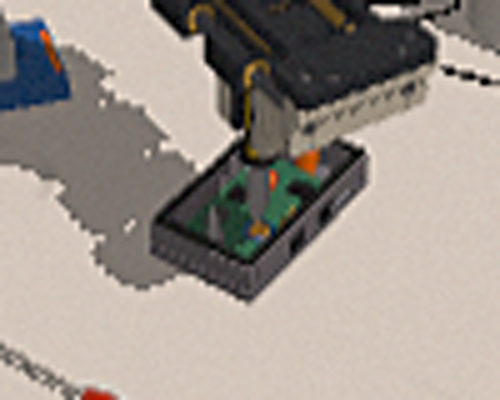

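The crop shows the pin on the blue-ringed pad at (259,232). Returning the probe to its stand.

step_arm --steps '[[[0,0,-0.3,0,0,0],[0,0,-0.6,0,0,0],[0.05,0.2,-0.9,0,0,0],[0.12,0.6,-0.95,0,0,0],[0.2,1,-0.95,0,0,0]]]'

```text
clock: 10.25
tool_pos: [0.5123, -0.0761, 0.1771]
orientation: [-179.9, -0.2, -14.1]
force: [0.6, 0.3, -0.4]
opening: 0.0137
gripper_force: 30.0
```

step_arm --steps '[[[0.1,0.35,0,0,0,0],[0.15,0.7,0,0,0,0],[0.2,1,0,0,0,0]]]'

```text
clock: 10.55
tool_pos: [0.506, -0.1791, 0.1753]
orientation: [-180.0, -0.0, -14.2]
force: [1.3, 1.1, -0.9]
opening: 0.0138
gripper_force: 30.0
```

step_arm --steps '[[[0.1,0.4,0,0,0,0],[0.2,0.8,0,0,0,0],[0.22,0.94,0,0,0,0],[0.22,0.94,0,0,0,0],[0.22,0.94,0,0,0,0],[0.22,0.94,0,0,0,0]]]'

```text
clock: 11.15
tool_pos: [0.5048, -0.2731, 0.1752]
orientation: [-180.0, -0.0, -14.2]
force: [0.7, 0.1, -0.3]
opening: 0.0135
gripper_force: 30.0
```

```bash
python3 - <<'E'
from h import *
o=get_obs();t=np.array(o["tool_pos"]);print(t,o["force"],o["clock"],rel([.5056,-.2744,.0775]))
C=cal("scene");p,d=snapshot("scene");u=proj(C,[t[0],t[1],t[2]-.0715]);print(u,proj(C,[.5056,-.2744,.062]));u=u.astype(int);save("ret",p,5,(u[0]-40,u[1]-35,u[0]+40,u[1]+45))
E
```

```text
[ 0.50480078 -0.27310777  0.17519165] [ 0.66342228  0.13639689 -0.29825326] 11.15 [0.0108 0.0108 0.9769 0.     0.     0.    ]
[408.47960204 235.97566266] [406.06872126 248.44555855]
```

View pics/ret.png

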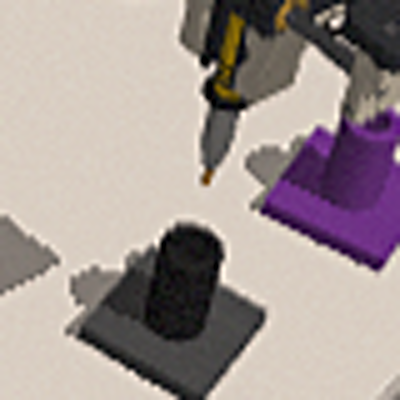

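The probe tip is at (207,183), above the tube mouth at (193,242) as expected. Lowering.

step_arm --steps '[[[0.01,0.01,0.15,0,0,0],[0.01,0.01,0.35,0,0,0],[0.01,0.01,0.5,0,0,0],[0.01,0.01,0.65,0,0,0],[0.01,0.01,0.8,0,0,0],[0.01,0.01,0.93,0,0,0],[0.01,0.01,0.97,0,0,0],[0.01,0.01,0.97,0,0,0]]]'

```text
clock: 12.0
tool_pos: [0.5056, -0.2747, 0.0781]
orientation: [180.0, 0.0, -14.1]
force: [-1.0, -0.4, -0.7]
opening: 0.013
gripper_force: 30.0
```

step_arm --steps '[[[0,0,0,0,0,0],[0,0,0,0,0,0],[0,0,0,0,0,0],[0,0,0,0,0,0],[0,0,0,0,0,0],[0,0,0,0,0,0]]]' --jaw 100

```text
clock: 12.6
tool_pos: [0.5055, -0.2753, 0.0781]
orientation: [180.0, -0.0, -14.2]
force: [-0.6, -0.4, 0.1]
opening: 0.0519
gripper_force: 0.0
```

step_arm --steps '[[[0,0,-0.2,0,0,0],[0,0,-0.5,0,0,0],[0,0,-0.8,0,0,0],[0,0,-1,0,0,0],[0,0,-1,0,0,0]]]' --jaw 0

```text
clock: 13.1
tool_pos: [0.5072, -0.2758, 0.1815]
orientation: [180.0, -0.3, -14.2]
force: [-0.6, 0.3, 0.7]
opening: 0.0856
gripper_force: 0.0
```

```bash
python3 - <<'E'
from h import *
C=cal("scene");p,d=snapshot("scene");P=cloud(C,d)
u=proj(C,[.505,-.274,.1]).astype(int)
y=hsvm(p,(u[0]-20,u[1]-30,u[0]+20,u[1]+30),20,35,120,60);q=P[y];print(q.mean(0),q[:,2].max(),pose()[0])
print(rel([.4964,.248,.25],[180,0,-28.4]))
E
```

```text
[ 0.50128613 -0.27794611  0.10386423] 0.13418766819374278 [ 0.50623949 -0.27540738  0.17961892]
[-1.3771e+00 -5.0501e+00 -7.0730e-01 -1.1000e-03 -6.3000e-03  4.9570e-01]
```

step_arm --steps '[[[-0.1,-0.3,-0.2,0,0,0],[-0.2,-0.65,-0.4,0,0,0],[-0.27,-1,-0.6,0,0,0]]]'

```text
clock: 13.45
tool_pos: [0.5027, -0.1707, 0.2374]
orientation: [180.0, 0.1, -14.3]
force: [1.2, 0.1, 1.0]
opening: 0.0874
gripper_force: 0.0
```

step_arm --steps '[[[-0.1,-0.35,0,0,0,0],[-0.2,-0.7,0,0,0,0],[-0.27,-1,0,0,0,0]]]'

```text
clock: 13.75
tool_pos: [0.5013, -0.0664, 0.2372]
orientation: [180.0, 0.1, -14.2]
force: [0.8, -0.1, -0.5]
opening: 0.0876
gripper_force: 0.0
```

step_arm --steps '[[[-0.1,-0.35,0,0,0,0],[-0.2,-0.7,0,0,0,0],[-0.27,-1,0,0,0,0]]]'

```text
clock: 14.05
tool_pos: [0.4997, 0.037, 0.237]
orientation: [180.0, 0.1, -14.2]
force: [0.8, -0.1, 0.4]
opening: 0.0878
gripper_force: 0.0
```

step_arm --steps '[[[-0.1,-0.35,0,0,0,0],[-0.2,-0.7,0,0,0,0],[-0.27,-1,0,0,0,0]]]'

```text
clock: 14.35
tool_pos: [0.498, 0.1405, 0.237]
orientation: [179.9, 0.1, -14.2]
force: [0.5, -0.2, -0.8]
opening: 0.0877
gripper_force: 0.0
```

step_arm --steps '[[[-0.1,-0.35,0,0,0,0.2],[-0.2,-0.7,0,0,0,0.4],[-0.27,-1,0,0,0,0.5],[-0.27,-1,0,0,0,0.5],[-0.27,-1,0,0,0,0.5]]]'

```text
clock: 14.85
tool_pos: [0.4966, 0.243, 0.2367]
orientation: [179.9, 0.1, -28.4]
force: [-0.4, -0.1, -0.1]
opening: 0.0876
gripper_force: 0.0
```

```bash
python3 - <<'E'
from h import *
C=cal("wrist");p,d=snapshot("wrist");P=cloud(C,d);o=get_obs();print(o["tool_pos"],o["orientation"],o["clock"])
u=proj(C,[.4964,.248,.012]).astype(int);print(u);bx=(u[0]-90,max(u[1]-90,0),u[0]+90,u[1]+90)
b=hsvm(p,bx,100,125,110,40);oo=hsvm(p,bx,0,20,120,100)
print("flange",rectpose(C,b|oo,.012),ray(C,cen(oo),.012))
k=np.zeros_like(b);k[bx[1]:bx[3],bx[0]:bx[2]]=1
hs=(P[...,2]>.034)&(P[...,2]<.045)&k
hs=cv2.morphologyEx(hs.astype(np.uint8),cv2.MORPH_CLOSE,np.ones((7,7)))
print("sink",rectpose(C,hs,.04))
print(rel([.4964,.248,.1]))
save("up",p,1.5,(u[0]-130,max(u[1]-110,0),u[0]+130,u[1]+90))
E
```

```text
[0.4967     0.24230222 0.23697017] [ 1.79890905e+02  4.17732724e-02 -2.84696433e+01] 14.9
[319 175]
flange ((496.6, 247.7), array([ 65.2, 114.2]), 61.7) [0.54447621 0.22212938 0.012     ]
sink ((496.3, 248.0), array([39.6, 59.7]), 62.0)
[-0.0288 -0.0513  1.3696  0.      0.      0.    ]
```

View pics/up.png

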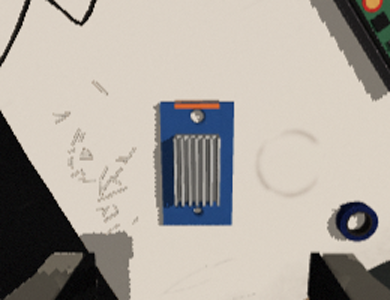

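The image shows the upper half centred at (197,163), its orange end at the top at (197,104), aligned with the fingers.

step_arm --steps '[[[-0.02,-0.03,0.2,0,0,0],[-0.027,-0.053,0.6,0,0,0],[-0.027,-0.053,1,0,0,0]]]'

```text
clock: 15.2
tool_pos: [0.4977, 0.2479, 0.1376]
orientation: [-179.9, -0.0, -28.6]
force: [1.0, 0.1, -1.1]
opening: 0.0878
gripper_force: 0.0
```

step_arm --steps '[[[0,0,0.4,0,0,-0.005],[0,0,0.8,0,0,-0.005],[0,0,0.9,0,0,-0.005],[0,0,0.9,0,0,-0.005]]]'

```text
clock: 15.6
tool_pos: [0.4968, 0.2471, 0.047]
orientation: [179.8, 0.0, -28.4]
force: [0.8, 0.7, 1.1]
opening: 0.0877
gripper_force: 0.0
```

step_arm --steps '[[[0,0,0.15,0,0,0],[0,0,0.28,0,0,0],[0,0,0.3,0,0,0],[0,0,0.3,0,0,0]]]'

```text
clock: 16.0
tool_pos: [0.4977, 0.2487, 0.0187]
orientation: [-180.0, -0.0, -28.4]
force: [0.7, 0.1, 0.3]
opening: 0.0874
gripper_force: 0.0
```

```bash
python3 - <<'E'
from h import *
o=get_obs();print(o["force"],o["orientation"],rel([.4965,.2479,.0165],[180,0,-28.2]))
E
```

```text
[0.67547166 0.14137577 0.30191327] [-1.79977573e+02 -1.51162430e-02 -2.83749761e+01] [-0.0066  0.0124  0.022  -0.0008 -0.0005 -0.0061]
```

step_arm --steps '[[[-0.006,0.008,0.015,0,0,0],[-0.006,0.008,0.015,0,0,0],[-0.006,0.008,0.015,0,0,0],[-0.006,0.008,0.015,0,0,0],[-0.006,0.008,0.015,0,0,0],[-0.006,0.008,0.015,0,0,0],[-0.006,0.008,0.015,0,0,0],[-0.006,0.008,0.015,0,0,0],[-0.006,0.008,0.015,0,0,0],[-0.006,0.008,0.015,0,0,0]]]' --jaw 255

```text
clock: 17.0
tool_pos: [0.4965, 0.2481, 0.0166]
orientation: [180.0, -0.0, -28.4]
force: [-0.8, -0.3, 2.3]
opening: 0.0397
gripper_force: 30.0
```

```bash
python3 - <<'E'
from h import *
o=get_obs();print(o["force"],o["orientation"],o["tool_pos"])
E
```

```text
[-0.82379456 -0.2962783   2.26895527] [ 1.79998875e+02 -1.53503578e-03 -2.83784281e+01] [0.49647397 0.24814944 0.01659607]
```

step_arm --steps '[[[0,0,-0.1,0,0,0],[0,0,-0.3,0,0,0],[0,0,-0.6,0,0,0],[0,0,-0.9,0,0,0],[0,0,-1,0,0,0],[0,0,-1,0,0,0]]]'

```text
clock: 17.6
tool_pos: [0.4971, 0.2488, 0.1182]
orientation: [-179.8, -0.0, -28.4]
force: [0.3, 0.6, -2.7]
opening: 0.0398
gripper_force: 30.0
```

```bash
python3 - <<'E'
from h import *
o=get_obs();print(o["force"],o["orientation"],o["tool_pos"],o["opening"])
C=cal("wrist");p,d=snapshot("wrist");np.savez("/tmp/w5.npz",p=p,d=d,K=C[0],R=C[1],t=C[2])
t,r=pose();zf=t[2]-.0165+.012
bx=(150,60,500,330)
b=hsvm(p,bx,100,125,110,40);oo=hsvm(p,bx,0,20,120,100);print(b.sum(),oo.sum(),cen(oo))
print("flange",rectpose(C,b|oo,zf),"tcp",t[:2]*1000, "orange",ray(C,cen(oo),zf))
print(rel([.5332,.0397,t[2]],[180,0,9.]))
save("held",p,1.2)
E
```

```text
[ 0.25395402  0.63166259 -2.70705063] [-1.79813496e+02 -4.91391032e-02 -2.83802474e+01] [0.49705591 0.24879701 0.11823994] 0.03984957937890802
6843 799 [307.79599499 184.36420526]
flange ((525.3, 233.4), array([66.1, 54. ]), 61.7) tcp [496.24402325 248.1941676 ] orange [0.53506879 0.23885445 0.11214264]
[ 1.3166e+00  1.6583e+00 -1.9000e-03 -2.0000e-03 -2.0000e-04 -1.3054e+00]
```

step_arm --steps '[[[0.15,0.2,0,0,0,-0.16],[0.35,0.45,0,0,0,-0.35],[0.5,0.65,0,0,0,-0.52],[0.66,0.83,0,0,0,-0.65],[0.66,0.83,0,0,0,-0.65]]]'

```text
clock: 18.15
tool_pos: [0.5139, 0.1408, 0.1144]
orientation: [179.8, 0.2, -9.8]
force: [-0.2, -0.0, -3.2]
opening: 0.0395
gripper_force: 30.0
```

```bash
python3 - <<'E'
from h import *
t,r=pose();print(t,get_obs()["clock"],rel([.5332,.0397,.095],[180,0,9.]))
E
```

```text
[0.51386738 0.14081882 0.11444537] 18.15 [ 0.363   0.9631  0.1959  0.0044  0.0073 -0.6557]
```

step_arm --steps '[[[0.09,0.25,0.05,0,0,-0.16],[0.18,0.5,0.1,0,0,-0.35],[0.27,0.75,0.15,0,0,-0.52],[0.363,0.963,0.2,0,0,-0.655],[0.363,0.963,0.2,0,0,-0.655],[0.363,0.963,0.2,0,0,-0.655]]]'

```text
clock: 18.75
tool_pos: [0.5337, 0.0422, 0.0951]
orientation: [180.0, 0.1, 8.9]
force: [-0.5, 0.4, -3.0]
opening: 0.0397
gripper_force: 30.0
```

```bash
python3 - <<'E'
from h import *
C=cal("wrist");t,r=pose();o=get_obs();p,d=snapshot("wrist");np.savez("/tmp/w6.npz",p=p,d=d,K=C[0],R=C[1],t=C[2])
zf=t[2]-.0165+.012
print(t,o["orientation"],o["clock"],o["force"])
bx=(150,60,500,330)
b=hsvm(p,bx,100,125,110,40);oo=hsvm(p,bx,0,20,120,100)
print("flange",rectpose(C,b|oo,zf));P=cloud(C,d)
for nm,q in(("lower pred corners",[[sx,sy] for sx in(58,) for sy in(33,-33)]),):
    a=np.deg2rad(9);
    for x,y in q: print(proj(C,[.5332+(x*np.cos(a)-y*np.sin(a))/1e3,.0397+(x*np.sin(a)+y*np.cos(a))/1e3,.028]))
C2=cal("scene");p2,_=snapshot("scene");u=proj(C2,t).astype(int)
A=cv2.resize(p[40:260,180:480],(450,330));B=cv2.resize(p2[u[1]-30:u[1]+60,u[0]-55:u[0]+55],(350,286));B=cv2.copyMakeBorder(B,0,44,0,0,cv2.BORDER_CONSTANT)
save("mate",np.hstack([A,B]))
E
```

```text
[0.53374283 0.04219758 0.09506664] [1.79974073e+02 1.48429142e-01 8.86565116e+00] 18.75 [-0.49608105  0.36883489 -3.01290767]
flange ((566.0, 47.6), array([53.4, 65.4]), 8.9)
[284.82933689 142.58987445]
[368.71575328 142.45637847]
```

View pics/mate.png

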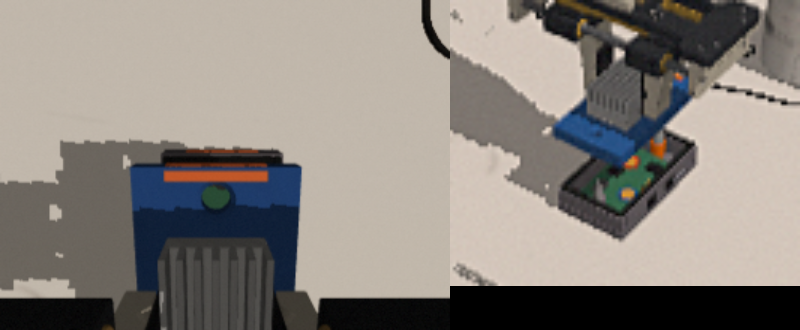

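The left view shows the flange with its orange end and hole at (216,197), and the lower half's dark end behind it at (222,157). The right view shows the orange ends together, with a few mm of offset to correct.

```bash
python3 - <<'E'
from h import *
z=np.load("/tmp/w6.npz");p=z["p"];C=(z["K"],z["R"],z["t"]);P=cloud(C,z["d"])
m=(P[...,2]>.016)&(P[...,2]<.034);k=np.zeros_like(m);k[132:152,270:385]=1;m&=k
for r in range(136,152):
    c=np.flatnonzero(m[r]); 
    if len(c)>20: print(r,c.min(),c.max(),len(c),ray(C,((c.min()+c.max())/2,r),.024).round(4))
lo=np.array([np.cos(np.deg2rad(9)),np.sin(np.deg2rad(9))]);print("end pred",np.array([.5332,.0397])+.058*lo)
q=P[m];print("end x local 98%",np.percentile((q[:,:2]-[.5332,.0397])@lo,[90,98]),"lat",np.percentile((q[:,:2]-[.5332,.0397])@[-lo[1],lo[0]],[2,98]))
print(rel([.5335,.0397,.0665],[180,0,9.]))
E
```

```text
141 304 351 47 [0.5914 0.0483 0.024 ]
142 288 367 80 [0.5906 0.0482 0.024 ]
143 287 368 82 [0.5898 0.048  0.024 ]
144 287 368 82 [0.5891 0.0479 0.024 ]
145 287 368 81 [0.5883 0.0478 0.024 ]
146 287 368 82 [0.5875 0.0477 0.024 ]
147 287 368 82 [0.5867 0.0475 0.024 ]
148 287 368 82 [0.5859 0.0474 0.024 ]
end pred [0.59048592 0.0487732 ]
end x local 98% [0.05792903 0.05832945] lat [-0.03197919  0.0309589 ]
[-0.0118  0.0325  0.2935  0.0004  0.0023 -0.0011]
```

```bash
python3 - <<'E'
from h import *
print(rel([.5328,.0391,.0620],[180,0,9.]))
E
```

```text
[-0.0196  0.0373  0.3385  0.0004  0.0023 -0.0011]
```

step_arm --steps '[[[-0.01,0.02,0.1,0,0,0],[-0.02,0.037,0.2,0,0,0],[-0.02,0.037,0.29,0,0,0],[-0.02,0.037,0.34,0,0,0],[-0.02,0.037,0.34,0,0,0],[-0.02,0.037,0.34,0,0,0]]]'

```text
clock: 19.45
tool_pos: [0.5333, 0.0388, 0.0625]
orientation: [180.0, 0.0, 9.0]
force: [0.3, -0.1, -1.9]
opening: 0.0398
gripper_force: 30.0
```

```bash
python3 - <<'E'
from h import *
o=get_obs();print(o["force"],o["moment"],rel([.5328,.0391,.0550],[180,0,9.]))
E
```

```text
[ 0.34716607 -0.10242063 -1.937057  ] [-0.06005313 -0.04120847  0.02066085] [-0.0041 -0.0035  0.0748  0.0004  0.0004  0.0007]
```

step_arm --steps '[[[0,0,0.03,0,0,0],[0,0,0.06,0,0,0],[0,0,0.08,0,0,0],[0,0,0.08,0,0,0]]]'

```text
clock: 19.85
tool_pos: [0.5329, 0.0387, 0.0543]
orientation: [180.0, 0.0, 9.0]
force: [-0.3, -0.7, -2.8]
opening: 0.0397
gripper_force: 30.0
```

step_arm --steps '[[[0,0,0.01,0,0,0],[0,0,0.02,0,0,0],[0,0,0.03,0,0,0],[0,0,0.03,0,0,0],[0,0,0.03,0,0,0]]]'

```text
clock: 20.35
tool_pos: [0.5332, 0.0388, 0.0515]
orientation: [180.0, 0.0, 9.0]
force: [0.2, 0.2, -3.2]
opening: 0.0395
gripper_force: 30.0
```

```bash
python3 - <<'E'
from h import *
o=get_obs();print(o["force"],o["moment"],o["tool_pos"],o["orientation"])
E
```

```text
[ 0.22309217  0.22520512 -3.16996794] [-0.01584956 -0.0296648  -0.02997372] [0.53315697 0.03875757 0.05154816] [1.79999422e+02 7.62690424e-04 9.00839684e+00]
```

step_arm --steps '[[[0,0,0.01,0,0,0],[0,0,0.02,0,0,0],[0,0,0.03,0,0,0],[0,0,0.03,0,0,0]]]'

```text
clock: 20.75
tool_pos: [0.533, 0.0387, 0.0484]
orientation: [180.0, 0.0, 9.0]
force: [0.2, -0.7, -3.5]
opening: 0.0398
gripper_force: 30.0
```

step_arm --steps '[[[0,0,0.01,0,0,0],[0,0,0.02,0,0,0],[0,0,0.03,0,0,0],[0,0,0.03,0,0,0]]]'

```text
clock: 21.15
tool_pos: [0.533, 0.0387, 0.0454]
orientation: [180.0, 0.0, 9.0]
force: [0.6, -0.5, -2.5]
opening: 0.0397
gripper_force: 30.0
```

```bash
python3 - <<'E'
from h import *
o=get_obs();print(o["force"],o["moment"],o["tool_pos"],o["orientation"])
E
```

```text
[ 0.57886022 -0.48906456 -2.53863658] [-0.04151192 -0.0486846  -0.06518288] [0.53304401 0.03872268 0.04539001] [1.79995570e+02 1.56852898e-02 9.00865259e+00]
```

step_arm --steps '[[[0,0,0.01,0,0,0],[0,0,0.02,0,0,0],[0,0,0.03,0,0,0],[0,0,0.035,0,0,0],[0,0,0.035,0,0,0]]]'

```text
clock: 21.65
tool_pos: [0.5333, 0.0388, 0.0424]
orientation: [180.0, -0.0, 9.0]
force: [-3.3, -0.1, 5.3]
opening: 0.0398
gripper_force: 30.0
```

step_arm --steps '[[[0,0,0.005,0,0,0],[0,0,0.01,0,0,0],[0,0,0.013,0,0,0],[0,0,0.013,0,0,0],[0,0,0.013,0,0,0]]]'

```text
clock: 22.15
tool_pos: [0.5333, 0.0388, 0.0414]
orientation: [180.0, -0.0, 9.0]
force: [-3.4, 0.0, 8.5]
opening: 0.0397
gripper_force: 30.0
```

```bash
python3 - <<'E'
from h import *
o=get_obs();print(o["force"],o["moment"],o["tool_pos"],o["orientation"])
E
```

```text
[-3.44806613  0.03053468  8.49864881] [0.13594361 1.2341307  0.02171001] [0.53327587 0.03877688 0.04135874] [ 1.79997244e+02 -2.51016552e-02  9.02229871e+00]
```

step_arm --steps '[[[-0.003,0,0.004,0,0,0],[-0.005,0,0.008,0,0,0],[-0.005,0,0.008,0,0,0],[-0.005,0,0.008,0,0,0]]]'

```text
clock: 22.55
tool_pos: [0.5333, 0.0388, 0.0408]
orientation: [180.0, -0.1, 9.0]
force: [-2.1, -0.4, 9.5]
opening: 0.0397
gripper_force: 30.0
```

step_arm --steps '[[[0,0,0.004,0,0,0],[0,0,0.006,0,0,0],[0,0,0.006,0,0,0],[0,0,0.006,0,0,0]]]'

```text
clock: 22.95
tool_pos: [0.5333, 0.0388, 0.0405]
orientation: [180.0, -0.1, 9.0]
force: [-4.0, 0.8, 11.8]
opening: 0.0399
gripper_force: 30.0
```

```bash
python3 - <<'E'
from h import *
o=get_obs();print(o["force"],o["moment"],o["tool_pos"],o["orientation"])
E
```

```text
[-4.00159709  0.75417063 11.81745668] [ 0.00473014  1.43110277 -0.02741291] [0.53326898 0.03878491 0.04052467] [ 1.79996331e+02 -8.34511274e-02  9.03760498e+00]
```

step_arm --steps '[[[-0.004,0,0.005,0,0,0],[-0.004,0,0.01,0,0,0],[-0.004,0,0.01,0,0,0],[-0.004,0,0.01,0,0,0],[-0.004,0,0.01,0,0,0]]]'

```text
clock: 23.45
tool_pos: [0.5333, 0.0388, 0.0405]
orientation: [180.0, -0.1, 9.1]
force: [-7.4, 0.2, 21.7]
opening: 0.0396
gripper_force: 30.0
```

```bash
python3 - <<'E'
from h import *
o=get_obs();print(o["force"],o["moment"],o["tool_pos"],o["orientation"])
C=cal("wrist");p,d=snapshot("wrist");P=cloud(C,d);b=hsvm(p,(150,40,500,330),100,125,110,40)
q=P[b];print(b.sum(),"flange top z med",np.median(q[:,2]))
A=np.c_[q[:,:2]-q[:,:2].mean(0),np.ones(len(q))];print("tilt",np.linalg.lstsq(A,q[:,2],rcond=None)[0])
oo=hsvm(p,(150,40,500,330),0,20,120,100);print("flange",rectpose(C,b|oo,.036))
E
```

```text
[-7.386916    0.22633722 21.68583548] [ 0.06932411  2.47745664 -0.07294176] [0.53330046 0.0388105  0.04050796] [ 1.79993192e+02 -1.43975670e-01  9.05986449e+00]
6733 flange top z med 0.03540889531960448
tilt [0.01793031 0.00296887 0.03637777]
flange ((565.0, 44.1), array([52.3, 65.5]), 9.1)
```

```bash
python3 - <<'E'
from h import *
def tilt(C,p,d,zr):
    P=cloud(C,d);b=hsvm(p,(150,40,500,330),100,125,110,40);b=cv2.erode(b.astype(np.uint8),np.ones((5,5)))>0
    q=P[b];A=np.c_[q[:,:2]-q[:,:2].mean(0),np.ones(len(q))];r=A@np.linalg.lstsq(A,q[:,2],rcond=None)[0]-q[:,2]
    k=abs(r)<.003;q=q[k];return np.linalg.lstsq(A[k],q[:,2],rcond=None)[0],np.median(q[:,2])-zr,k.sum()
for f in("w5","w6"):
    z=np.load("/tmp/%s.npz"%f);print(f,tilt((z["K"],z["R"],z["t"]),z["p"],z["d"],0))
C=cal("wrist");p,d=snapshot("wrist");print("now",tilt(C,p,d,0)); z6=np.load("/tmp/w6.npz")
o=get_obs();print(o["force"],o["tool_pos"],o["qvel"].round(2))
P=cloud(C,d); c=p.shape
C2=cal("scene");p2,_=snapshot("scene");u=proj(C2,[.533,.039,.03]).astype(int)
A=cv2.resize(p[60:280,180:480],(450,330));B=cv2.resize(p2[u[1]-35:u[1]+35,u[0]-37:u[0]+37],(350,330),interpolation=cv2.INTER_CUBIC)
save("shut",np.hstack([A,B]))
E
```

```text
w5 (array([0.00231255, 0.00275633, 0.11308471]), np.float64(0.11308710530234653), np.int64(4560))
w6 (array([0.00036266, 0.00089005, 0.08980415]), np.float64(0.08980902836522707), np.int64(4357))
now (array([0.00238658, 0.00016778, 0.03541036]), np.float64(0.03541238979422176), np.int64(4430))
[-6.13825109 -0.48894215 20.14721022] [0.53330042 0.03879335 0.04051656] [ 0.   -0.01  0.01 -0.08  0.08  0.07]
```

View pics/shut.png

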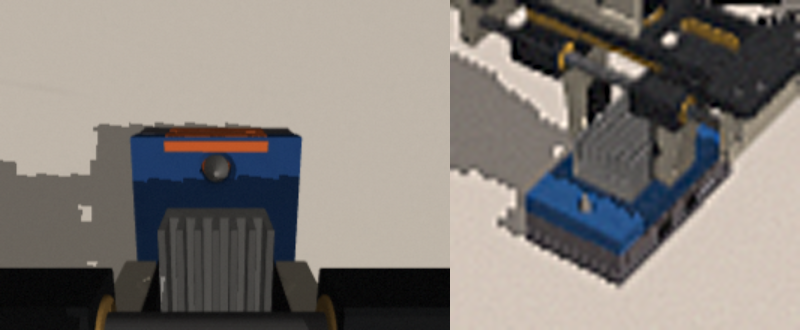

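The views show the flange flush on the lower half, with dowels in both holes: thick at (216,168) in the left view, thin at (585,203) in the right. I'll trim the small pitch and side force before handing in.

step_arm --steps '[[[-0.003,0,0,0,-0.005,0],[-0.005,0,0,0,-0.01,0],[-0.005,0,0,0,-0.01,0],[-0.005,0,0,0,-0.01,0],[-0.005,0,0,0,-0.01,0]]]'

```text
clock: 24.1
tool_pos: [0.5332, 0.0388, 0.0405]
orientation: [180.0, 0.1, 9.1]
force: [-5.6, -0.7, 18.8]
opening: 0.0397
gripper_force: 30.0
```

```bash
python3 - <<'E'
from h import *
o=get_obs();print(o["force"],o["moment"],o["tool_pos"],o["orientation"])
E
```

```text
[-5.61323946 -0.68714911 18.83361738] [-0.15066154  1.67820094 -0.02276546] [0.53322225 0.03880068 0.0405037 ] [1.79998707e+02 9.93612589e-02 9.06105874e+00]
```

step_arm --steps '[[[0,0,0.002,0,0.003,0],[0,0,0.003,0,0.004,0],[0,0,0.003,0,0.004,0],[0,0,0.003,0,0.004,0],[0,0,0.003,0,0.004,0]]]'

```text
clock: 24.6
tool_pos: [0.5333, 0.0388, 0.0405]
orientation: [180.0, -0.0, 9.1]
force: [-6.2, 0.2, 22.5]
opening: 0.0397
gripper_force: 30.0
```

```bash
python3 - <<'E'
from h import *
o=get_obs();print(o["force"],o["tool_pos"],o["orientation"],o["gripper_force"]);print(close_job())
E
```

```text
[-6.22213744  0.17423408 22.47061939] [0.53331089 0.03882118 0.04054139] [ 1.79997472e+02 -3.09334523e-02  9.06767443e+00] 30.0046768784523
the job is handed in; nothing more can be done
None
```

I touched the probe on the red pad and then the blue one and put it back upright in its stand, then handed in after 24.6 s with the arm still pressing the upper half fully shut at about 22 N, orange ends together; the hand-in gave no verdict.

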